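# Start the dust extractor in order

## Robot

A 6-joint arm with a two-finger parallel gripper is mounted at the origin on a cart in front of the work surface, level with it; the furniture and walls round the work are solid. World frame = base frame: x ahead of the robot, y to its left, z up, the work surface at z = 0. Lengths are in m, angles in rad, forces in N, time in s.
With the tool pointing down it reaches from about 0.425 to 0.95 m from the base axis. Payload 3.5 kg.
Tool frame: the origin (TCP) lies midway between the tips of the shut fingers; the grasp point (between the pads) lies 19 mm behind it; z points along the fingers, y is the line along which they close (so a half turn about z gives the same grasp; the last joint's range is limited). The gripper opens to 85 mm and grips with 20 to 120 N. Pads are 22 mm wide; open, the fingers measure 114 mm over their backs; the gripper's body (76 mm by 85 mm) begins 54 mm behind the grasp point. The pads swing forward as they close: fully open they stand 13 mm farther back than shut.
Start: joints at [0.996, 0.286, 1.577, -0, 1.279, -0.15], TCP at [0.278, 0.615, 0.231] pointing down, gripper open.
Joint ranges: [-2.77, 2.77], [-0.9, 2.22], [0.21, 2.48], [-1.53, 4.67], [0.24, 2.81], [-2.84, 2.84]. Speed limits (rad/s): [2.79, 2.79, 3.14, 3.14, 3.14, 3.14].

## Interface

Orientations are given as a unit quaternion [x, y, z, w].
In Python, from plant import get_state, read_camera, ctrl gives the robot as it stands.
- The arm moves only by the shell command python3 -m crank 'ROWS' [FORCE]. ROWS is JSON, a list of rows, each a list of 3 entries, a list of its own where there are three numbers: the shift along the tool's x, y, z in mm, then the turn about the tool's z in degrees, then the closure in counts, from 0 (fully open) to 255 (shut). In form: [[[tx, ty, tz], yaw, claw], ...]. A call has 1 to 10 rows; each row is the pose to reach, as a shift and turn from the pose commanded when the call began, along the tool's axes at that moment; what a row does not reach only later rows make up. A row lasts 1/10 s, in which the tool goes at most 50 mm and 8.59 degrees, less where a joint would pass 70% of its speed; a pose out of reach is approached as far as the arm can. A call with a gripper value outside its range is refused whole. The fingers move at their own pace and stop on an object; FORCE is the grip in N (left out, the last holds). Time passes only in rows, so rows that repeat a pose let the fingers close. It gives the time, the measured TCP pose, the force, the opening and the grip force at its end, in the units of the state.
- get_state(): the state, without advancing time (a new reading comes with each control period).
- read_camera(name): name is "scene" or "top"; returns a dict with "frame" (384x512x3 uint8, blue, green, red), "range_z" (384x512 float32, m along the optical axis (not along the pixel's ray), 0 where there is no reading), "vfov" (degrees; the focal length in pixels is half the picture's height over the tangent of half this angle, whatever the lens; pixels are square), "cx", "cy" (the principal point, pixels), "k1" (the pictures are not rectified: a ray, as slopes to the right and down, at radius r is drawn at 1 + k1 r^2 times it, then the intrinsics apply), "origin" and "orientation" of the camera in the world. Camera axes: x right, y down, z forward; pixel columns grow to the right and rows downward; lengths in m; the calibration is good to about 2 mm. A picture is of the moment at which its call begins.
- ctrl.sign_off(): hands the job in; it is judged then, once.
The state is a dict: "time": time; "qpos": joint angles; "dq": joint speeds; "joint_efforts": joint torques, N m; "eef_pos": TCP position; "tcp_rot": TCP orientation; "contact_force": force on the tool from outside, world axes, zero at the start; "wrist_torque": the same for the moment, N m; "opening": opening from 0.0 (shut) to 1.0 (fully open); "finger_force": force on a finger pad.
Only numpy, scipy, OpenCV 4.12 (cv2) and the standard library are available. Lean on these libraries where they do the work, as an engineer would, in place of code of your own. Each camera call takes 0.05 s, during which the arm holds its last target. There are 200 camera calls.

## Task

Start up the dust extractor: first switch on the wide rocker by pushing its raised end fully down, then switch on the narrow rocker the same way, and last press the flat round start button right in and let it spring back. Do not press the mushroom-headed stop button that shares its box. Only press the controls: the three control boxes just stand on the bench, so do not lift, tip or shove them, and leave the jar, tools and other things around them alone.

Things in the scene. Friction and masses are not known exactly. Their poses are not given: they have to be found in the camera images.
- main_box: grey die-cast control box of the wide rocker, 110x84x52 mm (x, y, z), 0.9 kg, standing loose on rubber feet; origin at the centre of its underside, x along its length, z up. A cable gland sticks out 18 mm at its +x end, which points away from the robot within about 20 degrees. The rocker sits in the middle of the top.
- main_rocker (a joint): wide black rocker switch (40 mm wide, 54 mm long along the box's x), hinged about the box's y at 61 mm above the box's underside. Its top is a shallow V: at 0 (off) the half towards the box's +x is tilted up 0.4 rad and the other half lies level; at 0.4 rad (on, end stop) the +x half lies level, 61 mm above the bench. Pressing the raised end takes about 3 N; it has no spring and stays where it is left.
- main_rocker_end (a point): point on the top surface of the wide rocker's raised half, 21 mm from the hinge and 6 mm from the free edge, mid-width: where to press. It moves with the rocker: 69 mm above the bench when off, 61 mm when on.
- outlet_box: grey die-cast control box of the narrow rocker, 100x64x46 mm (x, y, z), 0.8 kg, standing loose on rubber feet; origin at the centre of its underside, x along its length, z up. A cable gland sticks out 18 mm at its +x end, which points away from the robot within about 20 degrees. The rocker sits in the middle of the top.
- outlet_rocker (a joint): narrow black rocker switch (20 mm wide, 44 mm long along the box's x), hinged about the box's y at 55 mm above the box's underside, the same shallow V as the wide one but facing the other way: at 0 (off) the half towards the box's -x is tilted up 0.4 rad; at 0.4 rad (on, end stop) that half lies level, 55 mm above the bench. Pressing the raised end takes about 3 N; it has no spring and stays where it is left.
- outlet_rocker_end (a point): point on the top surface of the narrow rocker's raised half, 16 mm from the hinge and 6 mm from the free edge, mid-width: where to press. It moves with the rocker: 61 mm above the bench when off, 55 mm when on.
- start_box: grey die-cast push-button box, 150x80x50 mm (x, y, z), 0.9 kg, standing loose on rubber feet; origin at the centre of its underside, x along its length, z up. The flat start button is 40 mm from the middle towards -x, the mushroom stop button 40 mm towards +x. A cable gland sticks out 18 mm at its +x end, which points away from the robot within about 20 degrees.
- start_button (a joint): flat round black start button, 30 mm in diameter, in a steel collar; pressed straight down: 0 m out, 0.007 m fully in (end stop). A spring returns it; it starts to move at about 2 N and is fully in at about 5 N.
- start_top (a point): centre of the start button's flat top, 66 mm above the bench when out; the collar's top is 55 mm above the bench. It moves with the button.
- stop_button (a joint): black mushroom-headed stop button, 42 mm in diameter, 80 mm from the start button; 0 m out, grows as it is pressed (to 0.006 m). Must not be pressed.
- stop_top (a point): centre of the mushroom head's top, 83 mm above the bench, 17 mm higher than the start button.
- jar: loose brown jar with black lid, 48 mm in diameter, 60 mm tall, standing between two boxes; origin at the centre of its underside
- stubby: loose stubby screwdriver with black handle, 28x100x28 mm, its length along its own y, lying between two boxes; origin below its middle at the bench
- wrench: loose steel combination wrench, 27x161x6 mm, its length along its own y, lying in front of the boxes; origin below its middle at the bench
- pliers: loose pliers with red grips, 52x188x13 mm, length along its own y, lying to the right of the boxes; origin below its middle
- bits: loose red and black case, 60x120x26 mm (x, y, z), lying behind the boxes; origin at the centre of its underside
- battery: loose black power-tool battery, 62x75x60 mm (x, y, z), standing behind the boxes; origin at the centre of its underside

How it is judged:
On the way, in this order (a step that is already met when the one before it is completed fails the run):
1. the wide rocker is on (raised end pushed fully down) (value of joint main_rocker above 0.33 rad), for 0.1 s.
2. then the narrow rocker is on (value of joint each of outlet_rocker, main_rocker above 0.33 rad), for 0.1 s.
3. then the start button is pressed in (all of step 2 and value of joint start_button above 0.0045 m), for 0.05 s.
At the end, for the whole second after the job is handed in: Both rockers are on (joint over 0.33 of 0.40 rad), the start button has been pressed at least 4.5 mm and has sprung back (under 1.5 mm), the stop button is out, the three boxes stand flat and, like all the bystanders, within 20 mm of where they were (all of step 2 and value of joint each of start_button, stop_button below 0.0015 m and distance of each of main_box, outlet_box, start_box, jar, stubby, wrench, pliers, bits, battery from where it was at the start of the episode below 0.02 m and angle between each of main_box, outlet_box, start_box's own z axis and vertical below 0.05 rad and linear speed of each of main_box, outlet_box, start_box below 0.02 m/s); the robot touches nothing.
It fails at once if the narrow rocker is switched while the wide one is not on (value of joint outlet_rocker above 0.2 rad and value of joint main_rocker below 0.3 rad).
It fails at once if the start button is pressed while the narrow rocker is not on (value of joint start_button above 0.003 m and value of joint outlet_rocker below 0.3 rad).
It fails at once if the mushroom stop button is pressed (value of joint stop_button above 0.002 m).
It fails at once if a control box is lifted, tipped or shoved (distance of any of main_box, outlet_box, start_box from where it was at the start of the episode above 0.02 m or height (world z) of any of main_box, outlet_box, start_box above 0.01 m or angle between any of main_box, outlet_box, start_box's own z axis and vertical above 0.15 rad).
It fails at once if something lying around is moved or lifted (distance of any of jar, stubby, wrench, pliers, bits, battery from where it was at the start of the episode above 0.02 m).
It also fails if it takes over 56 s, if anything falls off the work surface, if the arm or the gripper's body presses on something with over 40 N, if the wrist force passes 120 N, or if a joint passes its speed limit or range.

## Working session

There is one attempt and no reset: what is moved stays moved. The work goes in short steps, Python scripts to look and compute and a shell command to move; the robot and the scene stay as the last step left them, time stands still between calls to the robot, and variables do not carry over. Pictures are saved under pics/ and viewed, at most 10 in all, crops included, and the job is handed in when it is done.

```bash
mkdir -p pics; cat > h.py <<'E'
import numpy as np, cv2, pickle
from plant import get_state, read_camera
from scipy.spatial.transform import Rotation as R
def K(c):
    f=c["frame"].shape[0]/2/np.tan(np.radians(c["vfov"])/2); return np.array([[f,0,c["cx"]],[0,f,c["cy"]],[0,0,1]])
def rot(c):
    o=np.array(c["orientation"]); return R.from_quat(o).as_matrix() if o.size==4 else o.reshape(3,3)
def und(c,uv):
    k=K(c); p=(np.array(uv,float).reshape(-1,2)-k[:2,2])/k[0,0]; q=p.copy()
    for _ in range(30): q=p/(1+c["k1"]*(q**2).sum(1,keepdims=True))
    return q
def plane(c,uv,z):
    d=np.c_[und(c,uv),np.ones(len(np.array(uv).reshape(-1,2)))]@rot(c).T; o=np.array(c["origin"])
    return o+d*((z-o[2])/d[:,2])[:,None]
def cloud(c):
    h,w=c["range_z"].shape; u,v=np.meshgrid(np.arange(w),np.arange(h)); uv=np.c_[u.ravel(),v.ravel()]
    q=np.c_[und(c,uv),np.ones(h*w)]*c["range_z"].reshape(-1,1)
    return (q@rot(c).T+np.array(c["origin"])).reshape(h,w,3)
E
python3 - <<'E'
from h import *
for n in("top","scene"):
    c=read_camera(n); pickle.dump(c,open(n+".pkl","wb")); cv2.imwrite(f"pics/{n}1.png",cv2.resize(c["frame"],(800,600),interpolation=cv2.INTER_CUBIC))
    print(n,c["vfov"],c["cx"],c["cy"],c["k1"],c["origin"],c["orientation"],(c["range_z"]>0).mean())
print(get_state())
E
```

```text
top 49.93590764666816 262.6169794676815 190.03122083155532 -0.10852176066602211 [0.32437918 0.01419328 1.20933247] [-0.59312219  0.795334   -0.09924498  0.07615987] 0.9960072835286459
scene 53.46958791083347 251.1701384999871 189.74021823940612 -0.1167136218582603 [-0.03908881 -0.71364083  0.72530075] [ 0.81937994 -0.33132775  0.17494287 -0.43385876] 0.9959157307942709
{'time': 0.1, 'qpos': array([ 9.96025354e-01,  2.87091777e-01,  1.57803374e+00,  8.48218922e-06,
        1.27860177e+00, -1.49930561e-01]), 'dq': array([-0.00037354, -0.0010732 , -0.00308268,  0.00130058,  0.0006704 ,
       -0.0014587 ]), 'joint_efforts': array([ 1.79978921e-03, -4.07299554e+01, -2.93697202e+01, -8.17527166e-05,
        3.40861683e-03,  2.97484362e-06]), 'eef_pos': array([0.27781989, 0.61452313, 0.230074  ]), 'tcp_rot': array([ 2.10827402e-01,  9.77522720e-01, -9.96575076e-04, -3.82132670e-04]), 'contact_force': array([-0.12023811, -0.28817685, -0.05955774]), 'wrist_torque': array([ 0.00544774, -0.04430074, -0.0097914 ]), 'finger_force': 0.0, 'opening': 0.9982323185177423}
```

View pics/top1.png

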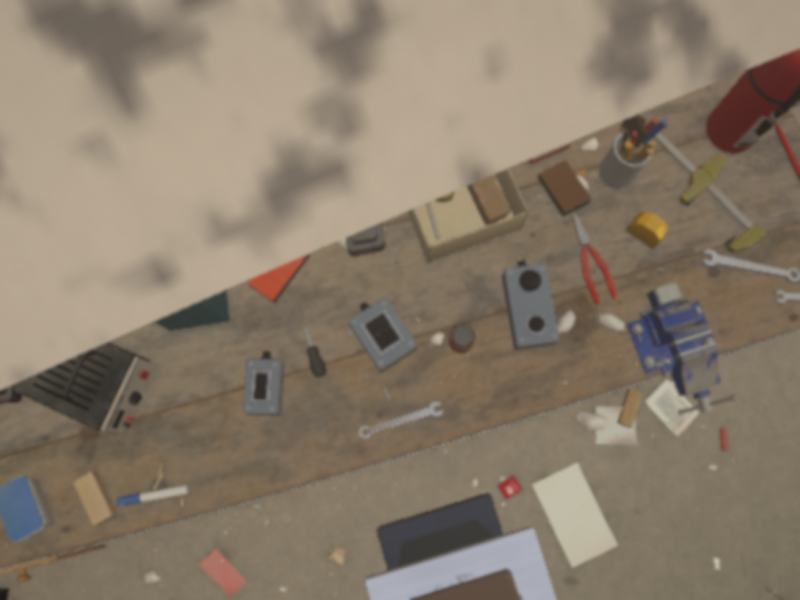

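View pics/scene1.png

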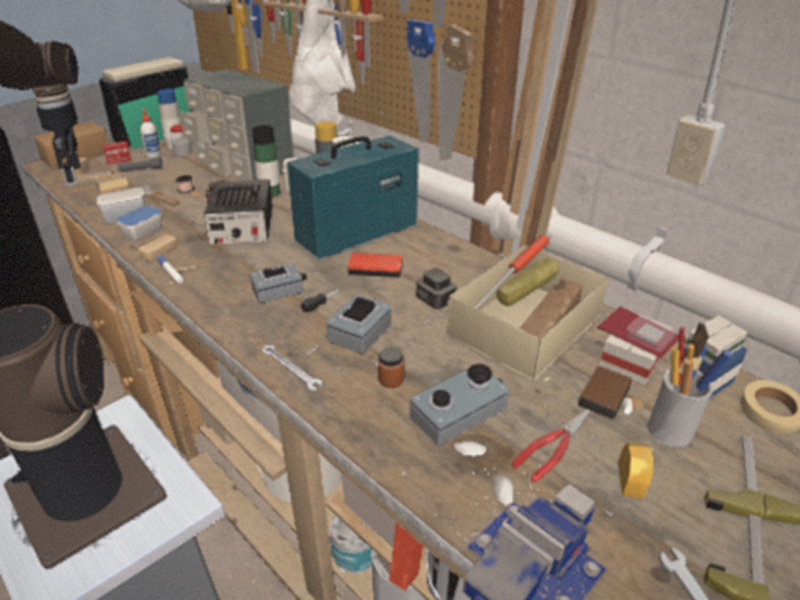

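The top view shows the boxes, in enlarged pixels: outlet box around (263,385), main box around (382,332), and start box around (530,303) with its mushroom button at (530,280). The jar is at (462,337), the stubby at (315,355) and the wrench at (400,420). The scene view agrees.

```bash
cat > m.py <<'E'
from h import *
B={"main":((382,332),.052,.061),"outlet":((263,385),.046,.055),"start":((530,303),.050,.066)}
P={n:pickle.load(open(n+".pkl","rb")) for n in("top","scene")}
c=P["top"]; W=cloud(c); Ws=cloud(P["scene"]).reshape(-1,3); Fs=P["scene"]["frame"].reshape(-1,3).astype(int)
for n,(uv,h,hr) in B.items():
    p0=plane(c,np.array(uv)*.64,h)[0]
    for nm,X,F in(("top",W.reshape(-1,3),c["frame"].reshape(-1,3).astype(int)),("scene",Ws,Fs)):
        near=np.hypot(*(X[:,:2]-p0[:2]).T)<.11
        m=near&(abs(X[:,2]-h)<.009)&(F[:,0]>=F[:,2])
        r=cv2.minAreaRect(X[m,:2].astype(np.float32))
        print(n,nm,m.sum(),np.round(r[0],4),np.round(r[1],3),round(r[2],1),"ztop",np.round(np.median(X[m,2]),4), "bench z",np.round(np.median(X[near&(X[:,2]<.02),2]),4))
        d=near&(X[:,2]>h-.002)&(F.max(1)<55)
        r=cv2.minAreaRect(X[d,:2].astype(np.float32)); print("  dark",d.sum(),np.round(np.median(X[d],0),4),np.round(r[0],4),np.round(r[1],3),round(r[2],1))
# edge-based: grey mask -> rays on the top plane
hsv=cv2.cvtColor(c["frame"],cv2.COLOR_BGR2HSV)
out=np.hstack([cv2.resize(c["frame"][int(v*.64)-45:int(v*.64)+45,int(u*.64)-35:int(u*.64)+35],None,fx=3.8,fy=6*.64,interpolation=cv2.INTER_CUBIC) for (u,v),_,_ in B.values()])
cv2.imwrite("pics/crop.png",out)
E
python3 m.py
```

```text
main top 469 [0.5606 0.0024] [0.104 0.076] 17.1 ztop 0.0522 bench z 0.0003
  dark 93 [0.5512 0.0017 0.0615] [0.5584 0.0026] [0.041 0.028] 18.7
main scene 330 [ 5.598e-01 -4.000e-04] [0.107 0.081] 16.2 ztop 0.0538 bench z 0.0009
  dark 144 [ 0.5629 -0.0008  0.0646] [ 5.603e-01 -2.000e-04] [0.053 0.036] 16.3
outlet top 377 [0.5303 0.2389] [0.058 0.095] 72.6 ztop 0.046 bench z 0.0
  dark 65 [0.5277 0.2397 0.0581] [0.5272 0.2396] [0.014 0.041] 73.9
outlet scene 212 [0.5274 0.2329] [0.06  0.101] 75.4 ztop 0.0478 bench z -0.0
  dark 31 [0.5214 0.2372 0.0582] [0.5261 0.2375] [0.011 0.038] 75.4
start top 860 [ 0.5336 -0.2772] [0.074 0.144] 81.0 ztop 0.0504 bench z 0.0005
  dark 112 [ 0.5674 -0.276   0.0798] [ 0.5372 -0.2729] [0.028 0.105] 76.0
start scene 996 [ 0.5334 -0.2775] [0.081 0.15 ] 80.3 ztop 0.051 bench z 0.0011
  dark 150 [ 0.5571 -0.2806  0.0771] [ 0.5329 -0.2799] [0.03  0.108] 77.6
```

View pics/crop.png

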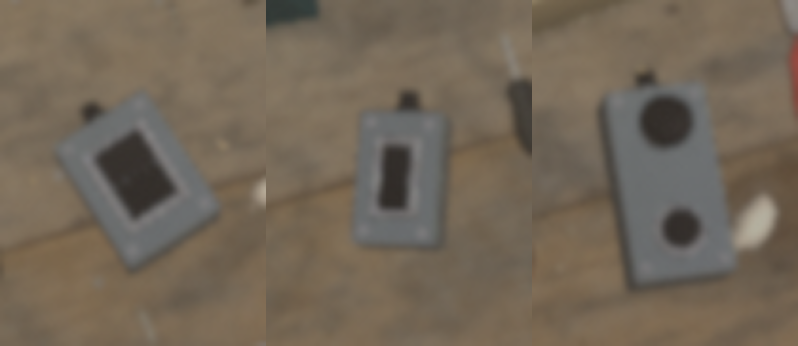

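The crop shows all three boxes clearly. Their glands point up in the image, the rockers are centred, and the start button is below the mushroom. I'll cast rays at the dark blobs and work out the targets.

```bash
cat > t.py <<'E'
from h import *
G={"main":((382,332),17,.0555),"outlet":((263,385),-16,.0505),"start":((536,324),-9.5,.066),"stop":((530,280),-9.5,.083)}
R0={"main":(.560,.001),"outlet":(.529,.236),"start":(.5335,-.277)}
for cam in("top","scene"):
    c=pickle.load(open(cam+".pkl","rb")); m=cv2.inRange(c["frame"].max(2),0,75)
    n,l,s,ce=cv2.connectedComponentsWithStats(m)
    for k,(uv,a,z) in G.items():
        # search blobs whose ray at z lies near the expected place
        e=plane(pickle.load(open("top.pkl","rb")),np.array(uv)*.64,z)[0]
        for i in range(1,n):
            p=plane(c,ce[i],z)[0]
            if s[i,4]>15 and np.hypot(*(p-e)[:2])<.02: print(cam,k,np.round(p,4),s[i])
def u(a): return np.array([np.cos(np.radians(a)),np.sin(np.radians(a))])
print("targets main",R0["main"]+.021*u(17),"outlet",R0["outlet"]-.016*u(-16),"start",R0["start"]-.04*u(-9.5),"stop",R0["start"]+.04*u(-9.5))
E
cat > s.py <<'E'
import sys
from h import *
s=get_state(); M=R.from_quat(s["tcp_rot"]); x,y,z=map(float,sys.argv[1:4]); a=float(sys.argv[4])
X=M.as_matrix()[:,0]; cur=np.degrees(np.arctan2(X[1],X[0]))
print("tool shift mm",np.round(1e3*M.inv().apply(np.array([x,y,z])-s["eef_pos"]),1),"yaw",round((cur-a+90)%180-90,1),"q",np.round(s["qpos"],2),"t",s["time"])
E
python3 t.py; python3 s.py .580 .007 .16 17
```

```text
top main [0.5622 0.0026 0.0555] [235 202  20  21 242]
top outlet [0.5293 0.2408 0.0505] [163 239   8  16 105]
top start [ 0.4938 -0.2701  0.066 ] [339 203   9   9  66]
top stop [ 0.5709 -0.2816  0.083 ] [333 173  13  13 139]
scene main [0.5689 0.0096 0.0555] [220 191  20  15 170]
scene outlet [0.5313 0.2488 0.0505] [169 171  13   6  45]
scene start [ 0.4915 -0.273   0.066 ] [277 250  11  10  91]
scene stop [ 0.5642 -0.2897  0.083 ] [299 233  15  13 132]
targets main [0.5800824  0.00713981] outlet [0.51361981 0.2404102 ] start [ 0.49404858 -0.2703981 ] stop [ 0.57295142 -0.2836019 ]
tool shift mm [-525.7 -428.8   70.8] yaw -41.3 q [ 1.    0.29  1.58  0.    1.28 -0.15] t 0.1
```

```bash
python3 -m crank '[[[-40,-33,0],-6,255],[[-90,-73,0],-14,255],[[-135,-110,0],-22,255],[[-180,-147,0],-30,255],[[-220,-180,0],-36,255],[[-265,-216,0],-41,255],[[-310,-253,0],-41,255],[[-350,-285,0],-41,255],[[-390,-318,0],-41,255],[[-430,-351,0],-41,255]]' 40; python3 s.py .581 .008 .11 17
```

```text
time: 1.1
eef_pos: [0.5007, 0.1662, 0.231]
tcp_rot: [-0.145, 0.989, 0.0, -0.0]
contact_force: [-0.6, 1.1, 0.4]
opening: 0.0
finger_force: 0.0
tool shift mm [ -31.6 -174.6  121. ] yaw -0.3 q [ 0.13 -0.04  1.94  0.    1.25 -1.73] t 1.1
```

```bash
python3 -m crank '[[[-9,-40,0],0,255],[[-16,-85,0],0,255],[[-24,-130,0],0,255],[[-31,-174,20],0,255],[[-32,-175,60],0,255],[[-32,-175,100],0,255],[[-32,-175,121],0,255],[[-32,-175,121],0,255],[[-32,-175,121],0,255]]'; python3 s.py .581 .008 .061 17
python3 - <<'E'
from h import *
c=read_camera("scene"); f=c["frame"]; cv2.imwrite("pics/a.png",cv2.resize(f[130:280,130:330],(800,600),interpolation=cv2.INTER_CUBIC))
E
```

```text
time: 2.0
eef_pos: [0.5813, 0.0097, 0.1104]
tcp_rot: [-0.145, 0.989, 0.0, -0.0]
contact_force: [0.3, -0.3, 1.5]
opening: 0.001
finger_force: 0.0
tool shift mm [ 0.7 -1.5 49.4] yaw -0.3 q [-0.16  0.21  1.9  -0.    1.03 -2.02] t 2.0
```

View pics/a.png

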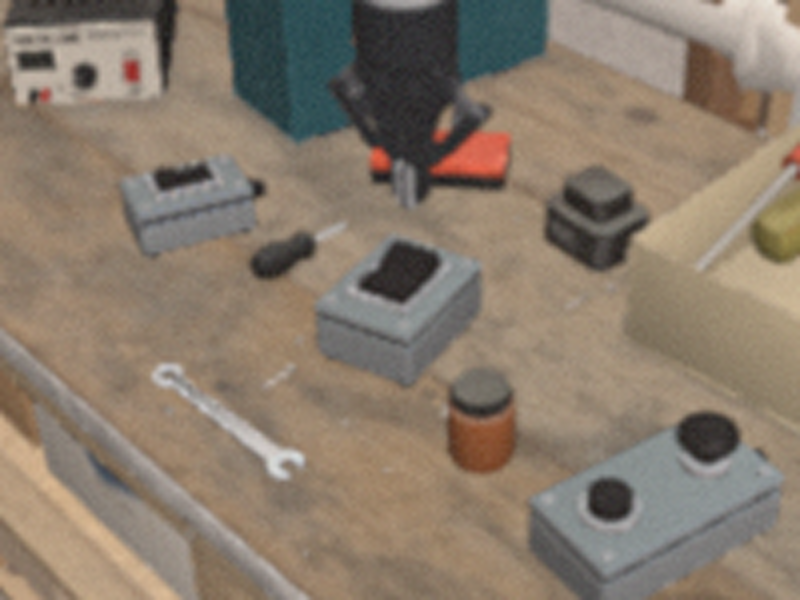

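The shut fingertips are at crop pixel (410,200), straight above the raised far half of the wide rocker at (415,250). Lowering now.

```bash
python3 -m crank '[[[0,-1,20],0,255],[[0,-1,36],0,255],[[0,-1,41],0,255],[[0,-1,44],0,255],[[0,-1,46],0,255],[[0,-1,48],0,255],[[0,-1,49],0,255],[[0,-1,50],0,255],[[0,-1,50],0,255]]'
```

```text
time: 2.95
eef_pos: [0.5825, 0.0085, 0.061]
tcp_rot: [-0.145, 0.989, -0.0, 0.001]
contact_force: [1.9, 0.8, 4.5]
opening: -0.003
finger_force: 1.9
```

```bash
python3 -m crank '[[[0,0,1],0,255],[[0,0,2],0,255],[[0,0,2],0,255],[[0,0,2],0,255]]'
```

```text
time: 3.35
eef_pos: [0.5826, 0.0085, 0.0608]
tcp_rot: [-0.145, 0.989, -0.0, 0.001]
contact_force: [-1.5, 1.2, 13.0]
opening: 0.005
finger_force: 6.3
```

Force has risen at the end stop, so the rocker is fully down. I'll raise the tool and check.

```bash
python3 -m crank '[[[0,0,-10],0,255],[[0,0,-50],0,255],[[0,0,-90],0,255],[[0,0,-90],0,255]]'; python3 s.py .514 .242 .16 -16
python3 - <<'E'
from h import *
c=read_camera("scene"); f=c["frame"]; cv2.imwrite("pics/b.png",cv2.resize(f[160:235,150:250],(800,600),interpolation=cv2.INTER_CUBIC))
X=cloud(c).reshape(-1,3);F=f.reshape(-1,3)
d=(F.max(1)<65)&(np.hypot(X[:,0]-.56,X[:,1])<.045)&(X[:,2]>.05)&(X[:,2]<.09)
s=(X[d,:2]-[.561,.001])@[np.cos(.297),np.sin(.297)]
for a in np.arange(-.03,.03,.01): 
    k=(s>=a)&(s<a+.01); print(round(a,2),k.sum(),np.round(np.median(X[d][k,2]),4) if k.any() else '')
E
```

```text
time: 3.75
eef_pos: [0.5846, 0.0078, 0.1544]
tcp_rot: [-0.145, 0.989, -0.002, 0.004]
contact_force: [0.7, 0.0, 1.0]
opening: -0.001
finger_force: 0.0
tool shift mm [  0.4 244.6  -6.9] yaw 32.7 q [-0.16  0.16  1.87 -0.    1.1  -2.02] t 3.75
-0.03 54 0.0676
-0.02 16 0.0699
-0.01 14 0.0658
0.0 25 0.0629
0.01 22 0.063
0.02 5 0.0627
```

View pics/b.png

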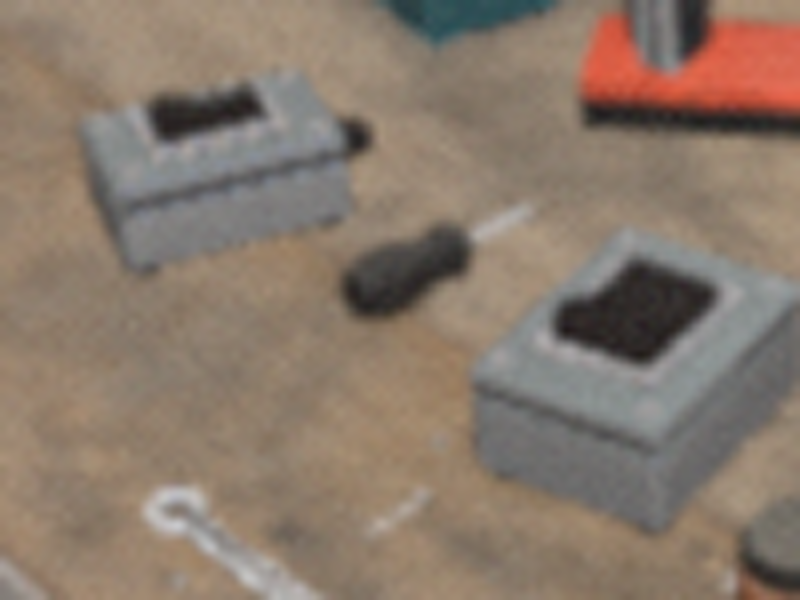

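The wide rocker's near half is now raised (crop pixel (575,310)) and its far half is level at about 63 mm, so it is on. On to the narrow rocker.

```bash
python3 -m crank '[[[0,45,-6],6,255],[[0,90,-6],14,255],[[0,135,-6],22,255],[[0,180,-6],30,255],[[0,225,-6],33,255],[[0,245,-6],33,255],[[0,245,-6],33,255],[[0,245,20],33,255],[[0,245,52],33,255],[[0,245,52],33,255]]';  python3 -m crank '[[[0,0,0],0,255]]'; python3 s.py .514 .242 .055 -16
```

```text
time: 4.8
eef_pos: [0.507, 0.2409, 0.0901]
tcp_rot: [0.142, 0.99, -0.003, -0.006]
contact_force: [-1.3, -0.0, -0.5]
opening: 0.002
finger_force: 0.0
time: 4.9
eef_pos: [0.5106, 0.2421, 0.095]
tcp_rot: [0.143, 0.99, -0.001, -0.002]
contact_force: [0.6, -0.2, 0.5]
opening: 0.001
finger_force: 0.0
tool shift mm [-3.4  1.  40. ] yaw -0.4 q [ 0.26  0.2   1.95 -0.    1.   -1.02] t 4.9
```

```bash
python3 -m crank '[[[0,0,0],0,255],[[0,0,0],0,255],[[0,0,0],0,255]]'; python3 s.py .514 .242 .055 -16
```

```text
time: 5.2
eef_pos: [0.5123, 0.2435, 0.0978]
tcp_rot: [0.142, 0.99, 0.0, 0.001]
contact_force: [-0.5, 0.6, -0.3]
opening: 0.002
finger_force: 0.0
tool shift mm [-1.9 -1.  42.8] yaw -0.3 q [ 0.26  0.2   1.94 -0.    1.   -1.02] t 5.2
```

```bash
python3 -m crank '[[[-2,-1,20],0,255],[[-2,-1,30],0,255],[[-2,-1,36],0,255],[[-2,-1,39],0,255],[[-2,-1,41],0,255],[[-2,-1,43],0,255],[[-2,-1,44],0,255],[[-2,-1,44],0,255],[[-2,-1,44],0,255]]'
```

```text
time: 6.1
eef_pos: [0.5131, 0.2421, 0.0548]
tcp_rot: [0.142, 0.99, -0.0, -0.0]
contact_force: [-8.0, -1.5, 12.5]
opening: 0.002
finger_force: 6.6
```

```bash
python3 -m crank '[[[0,0,-10],0,255],[[0,0,-50],0,255],[[0,0,-95],0,255],[[0,0,-95],0,255],[[0,0,-95],0,255]]'; python3 s.py .494 -.271 .16 -9.5
python3 - <<'E'
from h import *
c=read_camera("scene"); f=c["frame"]; cv2.imwrite("pics/c.png",cv2.resize(f[160:235,150:250],(800,600),interpolation=cv2.INTER_CUBIC))
E
```

```text
time: 6.6
eef_pos: [0.5145, 0.2422, 0.1494]
tcp_rot: [0.142, 0.99, 0.001, 0.002]
contact_force: [-0.2, -0.5, -0.9]
opening: 0.002
finger_force: 0.0
tool shift mm [-124.7 -498.2  -11.3] yaw -6.8 q [ 0.26  0.13  1.91 -0.    1.09 -1.02] t 6.6
```

View pics/c.png

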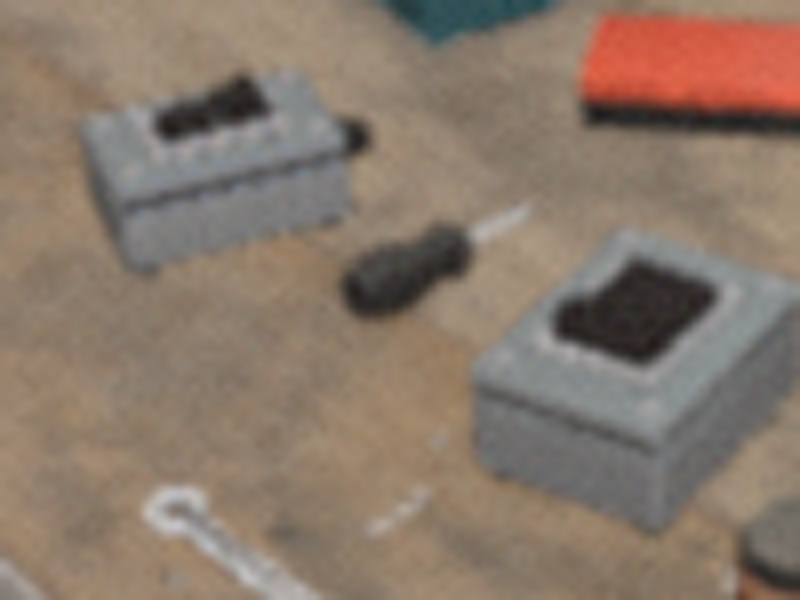

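The narrow rocker has flipped: its far half is now raised at (245,95), and the wide one is still on. Next is the start button.

```bash
python3 -m crank '[[[-11,-45,-15],-2,255],[[-22,-90,-15],-4,255],[[-33,-135,-15],-7,255],[[-45,-180,-15],-7,255],[[-56,-225,-15],-7,255],[[-67,-270,-15],-7,255],[[-78,-315,-15],-7,255],[[-90,-360,-15],-7,255],[[-101,-405,-15],-7,255],[[-112,-450,-15],-7,255]]' && python3 -m crank '[[[-6,-25,0],0,255],[[-6,-25,0],0,255],[[-6,-25,0],0,255],[[-6,-25,0],0,255]]'; python3 s.py .494 -.271 .066 -9.5
```

```text
time: 7.65
eef_pos: [0.4925, -0.2228, 0.16]
tcp_rot: [0.082, 0.997, 0.001, -0.001]
contact_force: [0.6, 0.6, 0.1]
opening: -0.003
finger_force: 0.0
time: 8.05
eef_pos: [0.4952, -0.2457, 0.1609]
tcp_rot: [0.081, 0.997, 0.001, -0.001]
contact_force: [0.4, -0.1, 0.5]
opening: 0.002
finger_force: 0.0
tool shift mm [ -3.2 -25.3  94.8] yaw 0.2 q [-0.64  0.09  1.94  0.    1.12 -2.05] t 8.05
```

```bash
python3 -m crank '[[[-3,-25,0],0,255],[[-3,-25,30],0,255],[[-3,-25,60],0,255],[[-3,-25,75],0,255],[[-3,-25,75],0,255],[[-3,-25,75],0,255]]'; python3 s.py .494 -.271 .066 -9.5
```

```text
time: 8.65
eef_pos: [0.4951, -0.2718, 0.0878]
tcp_rot: [0.081, 0.997, -0.0, 0.0]
contact_force: [-0.0, -0.3, 0.2]
opening: 0.002
finger_force: 0.0
tool shift mm [ 1.3  0.6 21.8] yaw 0.2 q [-0.68  0.21  1.95  0.    0.98 -2.09] t 8.65
```

```bash
python3 -m crank '[[[1,0,10],0,255],[[1,0,18],0,255],[[1,0,22],0,255],[[1,0,25],0,255],[[1,0,27],0,255],[[1,0,29],0,255],[[1,0,30],0,255],[[1,0,30],0,255],[[1,0,30],0,255]]'
```

```text
time: 9.55
eef_pos: [0.4936, -0.2721, 0.0589]
tcp_rot: [0.081, 0.997, 0.0, -0.001]
contact_force: [-4.6, 2.9, 9.7]
opening: 0.001
finger_force: 5.2
```

The button is fully in: 9.7 N at z = 58.9 mm. Backing off and checking.

```bash
python3 -m crank '[[[0,0,-10],0,255],[[0,0,-50],0,255],[[0,0,-95],0,255],[[0,0,-140],0,255],[[0,0,-140],0,255],[[0,0,-140],0,255],[[0,0,-140],0,255]]'
python3 - <<'E'
from h import *
c=read_camera("scene"); f=c["frame"]; cv2.imwrite("pics/d.png",cv2.resize(f[150:300,150:350],(800,600),interpolation=cv2.INTER_CUBIC))
a=pickle.load(open("scene.pkl","rb"))
d=cv2.absdiff(f,a["frame"]).max(2); d=cv2.GaussianBlur(d,(3,3),0)
n,l,s,ce=cv2.connectedComponentsWithStats((d>40).astype(np.uint8)); print([(list(s[i]))for i in range(1,n) if s[i,4]>8])
X=cloud(c).reshape(-1,3);m=(f.reshape(-1,3).max(1)<65)&(np.hypot(X[:,0]-.494,X[:,1]+.271)<.01);print(np.median(X[m,2]))
E
```

```text
time: 10.25
eef_pos: [0.4929, -0.2715, 0.1956]
tcp_rot: [0.081, 0.997, 0.001, -0.001]
contact_force: [0.3, -0.1, -1.1]
opening: 0.002
finger_force: 0.0
[[np.int32(0), np.int32(0), np.int32(159), np.int32(212), np.int32(13669)], [np.int32(152), np.int32(25), np.int32(5), np.int32(19), np.int32(66)], [np.int32(185), np.int32(40), np.int32(132), np.int32(109), np.int32(4635)], [np.int32(25), np.int32(42), np.int32(14), np.int32(12), np.int32(76)], [np.int32(144), np.int32(45), np.int32(9), np.int32(6), np.int32(19)], [np.int32(30), np.int32(68), np.int32(16), np.int32(32), np.int32(249)], [np.int32(269), np.int32(76), np.int32(4), np.int32(4), np.int32(12)], [np.int32(163), np.int32(81), np.int32(12), np.int32(7), np.int32(45)], [np.int32(282), np.int32(80), np.int32(6), np.int32(12), np.int32(37)], [np.int32(218), np.int32(89), np.int32(16), np.int32(7), np.int32(34)], [np.int32(234), np.int32(90), np.int32(3), np.int32(6), np.int32(14)], [np.int32(244), np.int32(114), np.int32(7), np.int32(4), np.int32(20)], [np.int32(266), np.int32(138), np.int32(44), np.int32(75), np.int32(1692)], [np.int32(168), np.int32(172), np.int32(4), np.int32(3), np.int32(9)], [np.int32(225), np.int32(190), np.int32(15), np.int32(6), np.int32(49)], [np.int32(39), np.int32(217), np.int32(3), np.int32(21), np.int32(37)], [np.int32(54), np.int32(216), np.int32(13), np.int32(47), np.int32(423)], [np.int32(31), np.int32(224), np.int32(3), np.int32(11), np.int32(17)], [np.int32(22), np.int32(248), np.int32(6), np.int32(6), np.int32(9)], [np.int32(0), np.int32(276), np.int32(23), np.int32(12), np.int32(115)]]
0.0680822066660498
```

View pics/d.png

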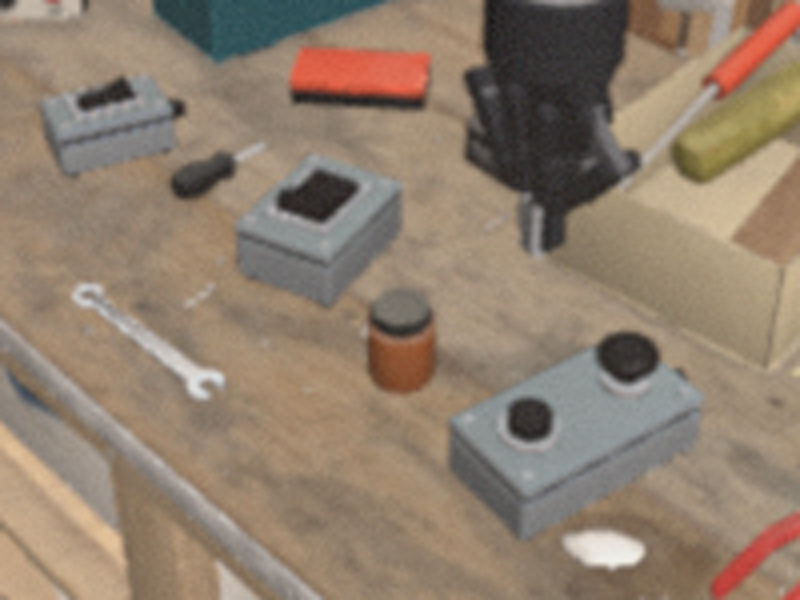

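Both rockers are on, at crop pixels (105,92) and (318,195). The start button at (530,420) is back out at about 68 mm, nothing has been displaced, and the arm is clear.

```bash
python3 -c "
from plant import ctrl
print(ctrl.sign_off())"
```

```text
the job is handed in; nothing more can be done
None
```

The dust extractor start-up is done and handed in: wide rocker on, narrow rocker on, then the start button pressed fully in and sprung back, with the stop button and everything else undisturbed in the last picture (the hand-in returned no verdict).

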